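Index the ring-marking fixture on by one hole

ROBOT

A 6-joint arm with a two-finger parallel gripper is mounted at the origin on a cart in front of the work surface, level with it; the furniture and walls round the work are solid. World frame = base frame: x ahead of the robot, y to its left, z up, the work surface at z = 0. Lengths are in m, angles in degrees, forces in N, time in s.
With the tool pointing down it reaches from about 0.375 to 0.9 m from the base axis. Payload 3.1 kg.
Tool frame: the origin (TCP) lies on the centre line of the jaws, within the pads' length; the fingertips stand 8 mm ahead of it and the grasp point (between the pads) lies 11 mm behind it (bot.tip_extent is the distance from the TCP to the fingertips, in m); z points along the fingers, y is the line along which they close (so a half turn about z gives the same grasp; the last joint's range is limited). The gripper opens to 87 mm and grips with 3 to 60 N. Pads are 19 mm wide; open, the fingers measure 117 mm over their backs; the gripper's body (75 mm by 190 mm) begins 51 mm behind the grasp point.
Start: joints at [65.632, 30.224, 82.088, -0, 67.689, -10.227], TCP at [0.153, 0.606, 0.231] pointing down, gripper open.
Joint ranges: [-176.69, 176.69], [-43.24, 126.21], [12.49, 139.97], [-82, 262], [0, 151.66], [-163.58, 163.58]. Speed limits (degrees/s): [159.86, 159.86, 180, 180, 180, 180].

INTERFACE

Orientations are given as a 3x3 rotation matrix whose columns are the frame's x, y, z axes.
In Python, from rig import bot, vision, workorder gives the robot as it stands.
- The arm moves only by the shell command python3 -m handwheel 'ROWS'. ROWS is JSON, a list of rows, each an object with "delta_rot": the turn, a rotation vector about the tool's x, y, z in rad, a list of three; "xyz": the shift along the tool's x, y, z in mm, a list of three; "hand": the closure, from -1 (fully open) to 1 (shut). A call has exactly 5 rows; each row is the pose to reach, as a shift and turn from the pose commanded when the call began, along the tool's axes at that moment; what a row does not reach only later rows make up. A row lasts 1/8 s, in which the tool goes at most 62.5 mm and 10.7 degrees, less where a joint would pass 70% of its speed; a pose out of reach is approached as far as the arm can. A call with a gripper value outside its range is refused whole. The fingers move at their own pace and stop on an object; the grip force is fixed at half the most. Time passes only in rows, so rows that repeat a pose let the fingers close, or fill a call up. It gives the time, the measured TCP pose, the force, the opening and the grip force at its end, in the units of the state.
- bot.read_state(): the state, without advancing time (a new reading comes with each control period).
- vision.capture(name): name is "scene" or "top"; returns the picture (420x560x3 uint8, red, green, blue); there is no depth.
- vision.camera_model(name): a dict with "camera_matrix" (3x3 intrinsics, pixels), "dist_coeffs" ([k1, k2, p1, p2, k3] as OpenCV has them; the pictures are not rectified), "camera_from_world" (4x4, takes a point from world to camera coordinates). Camera axes: x right, y up, looking along -z (the intrinsics and any distortion apply to the point x, -y, -z); pixel columns grow to the right and rows downward; lengths in m; the calibration is good to about 2 mm. A picture is of the moment at which its call begins. camera_model takes no time and is no camera call.
- workorder.hand_in(): hands the job in; it is judged then, once.
The state is a dict: "time_s": time; "joint_positions": joint angles; "qvel": joint speeds; "tau": joint torques, N m; "position": TCP position; "tcp_rot": TCP orientation; "force": force on the tool from outside, world axes, zero at the start; "moment": the same for the moment, N m; "opening": opening from 0.0 (shut) to 1.0 (fully open); "grasp_force": force on a finger pad.
Only numpy, scipy, OpenCV 4.12 (cv2) and the standard library are available. Lean on these libraries where they do the work, as an engineer would, in place of code of your own. Each camera call takes 0.05 s, during which the arm holds its last target. There are 200 camera calls.

TASK

The ring clamped on the indexing fixture is marked at this station and must be turned to the next. Without gripping anything, hook a fingertip through the pull ring of the fixture's spring index pin, lift the pin clear of its hole, swing the arm one hole towards the tall stop pin, and let the pin drop fully home in that hole; then leave the fixture. Be gentle with the pull ring, and leave the paint bottle, the grease tin and the loose ring where they are.

Things in the scene. Friction and masses are not known exactly. Their poses are not given: they have to be found in the camera images.
- index_fixture: Steel indexing fixture fixed to the bench: fan-shaped plate 22 mm thick, radius 158 mm. Origin on the arm's vertical pivot axis at bench top; x along the fan's middle, away from the robot, z up. Seven 13 mm holes on a 130 mm radius, at -48 to 48 degrees from x in steps of 16; the end ones are occupied. A marking guide on a post, 100 mm high, stands 20 to 56 mm from the pivot on the -x side.
- index_arm (a joint): Grey swing arm on the vertical pivot, top face 39 mm above the bench, its spindle with the clamped ring 92 mm. Angle in rad: 0 over the middle hole (starts here, pin home), positive anticlockwise from above, towards the fixture's +y; one hole = 0.279. About 1 N at the pin swings it, it stays where left, and ends at 0.67 either side, short of the end holes.
- index_pin (a joint): Lift of the spring index pin in m: 0 = home in a hole, 0.014 = tip clear of the plate, 0.034 = end of its lift. 11 mm thick, rounded tip, slides vertically in the arm's end, 130 mm from the pivot. A spring pushes it down: about 4 N at home, 5.5 N at 0.015, 7.5 N at the end. Let go between holes it rests on the plate; pushed on to a hole it drops in.
- pull_ring (a point): Centre of the steel pull ring on the pin, 101 mm above the bench when home, 151 mm from the pivot; 54 mm clear inside, 8 mm wire, rigid with the pin. Site x points outwards along the arm, z up. The ring faces along the arm, its top leaning 42 degrees outwards: a finger from the pivot side, tilted 20 to 45 degrees, pointing down and outwards, passes through. Lift at its outer top inside edge.
- stop_pin: Tall steel stop pin with a knurled head (30 mm across, its top 60 mm above the plate), standing in the hole at one end of the row; origin at the centre of its foot, on the plate. It may stand at either end.
- hole_plug: Flat black plug, 21 mm across and 5 mm high, in the hole at the other end of the row; origin at the centre of its underside.
- paint_bottle: White marking-paint bottle with a screw cap, 41 mm thick, 90 mm high; a bystander, loose. Origin at its foot.
- tin: Flat round grease tin, 70 mm wide, 31 mm high; a bystander, loose. Origin under its centre.
- loose_ring: Plated ring with an ear, 62 mm, 9 mm high, lying on the bench; a bystander, loose. Origin under its centre.

How it is judged:
By the outcome, as a careful person would: the job done as asked, in the order asked, and still so for the second after the job is handed in, with the robot touching nothing.
It also fails if it takes over 48 s, if anything falls off the work surface, if the arm or the gripper's body presses on something with over 40 N, if the wrist force passes 120 N, or if a joint passes its speed limit or range.

## Working session

There is one attempt and no reset: what is moved stays moved. The work goes in short steps, Python scripts to look and compute and a shell command to move; the robot and the scene stay as the last step left them, time stands still between calls to the robot, and variables do not carry over. Pictures are saved under pics/ and viewed, at most 10 in all, crops included, and the job is handed in when it is done.

```bash
mkdir -p pics; python3 - <<'E'
from rig import bot, vision
import cv2,numpy as np
for n in("scene","top"):
    im=vision.capture(n); cv2.imwrite(f"pics/{n}0.png",im[:,:,::-1])
    m=vision.camera_model(n); print(n,np.round(np.array(m["camera_matrix"]),1).tolist(),m["dist_coeffs"],np.round(np.array(m["camera_from_world"]),3).tolist())
s=bot.read_state();print(s)
E
```

```text
scene [[407.8, 0.0, 282.1], [0.0, 407.8, 209.4], [0.0, 0.0, 1.0]] [0.01757435 0.         0.         0.         0.        ] [[0.671, -0.742, -0.003, -0.411], [0.545, 0.49, 0.68, -0.279], [-0.503, -0.458, 0.733, -0.7], [0.0, 0.0, 0.0, 1.0]]
top [[459.3, 0.0, 281.7], [0.0, 459.3, 206.6], [0.0, 0.0, 1.0]] [-0.0563812  0.         0.         0.         0.       ] [[0.018, -1.0, 0.013, -0.115], [0.998, 0.018, 0.061, -0.517], [-0.062, 0.012, 0.998, -1.033], [0.0, 0.0, 0.0, 1.0]]
{'time_s': 0.1, 'joint_positions': array([ 6.56322619e+01,  3.02746618e+01,  8.21507324e+01, -1.52359027e-03,
        6.76891434e+01, -1.02274921e+01]), 'qvel': array([ 0.00973302, -0.05217851, -0.18815308,  0.09325966,  0.02581865,
        0.12970945]), 'tau': array([-7.56963836e-04, -4.40987313e+01, -1.77150071e+01,  6.34406693e-02,
        5.34453650e-02, -4.80991196e-05]), 'position': array([0.15238904, 0.60545666, 0.22964914]), 'tcp_rot': array([[-9.69702994e-01,  2.44285611e-01, -8.02384538e-04],
       [ 2.44286705e-01,  9.69701321e-01, -1.83112309e-03],
       [ 3.30756323e-04, -1.97165742e-03, -9.99998002e-01]]), 'force': array([ 0.86040863,  0.19465021, -0.59811545]), 'moment': array([ 0.01543573, -0.00914803, -0.00884065]), 'grasp_force': 0.0, 'opening': 1.0002968184180117}
```

View pics/scene0.png

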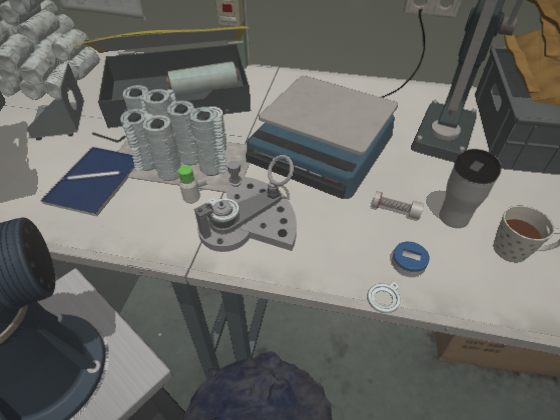

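View pics/top0.png

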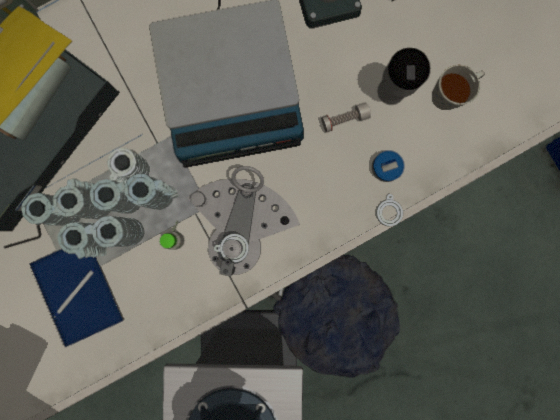

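The stop pin is on the left (+y) end: top view (197,199). The plug is at (285,220), the spindle at about (232,248) and the pull ring at about (245,178). I'll zoom in for the closer measurement.

```bash
python3 - <<'E'
import cv2,numpy as np
a=cv2.imread("pics/top0.png")[150:290,150:310]; b=cv2.imread("pics/scene0.png")[140:260,160:310]
cv2.imwrite("pics/topc.png",cv2.resize(a,None,fx=4,fy=4,interpolation=cv2.INTER_CUBIC))
cv2.imwrite("pics/scenec.png",cv2.resize(b,None,fx=5,fy=5,interpolation=cv2.INTER_CUBIC))
E
cat > h.py <<'E'
import numpy as np,cv2
from rig import bot,vision
def ray(n,uv):
    m=vision.camera_model(n);K=np.array(m["camera_matrix"]);T=np.array(m["camera_from_world"])
    p=cv2.undistortPoints(np.array([[uv]],float),K,np.array(m["dist_coeffs"]))[0,0]
    d=T[:3,:3].T@np.array([p[0],-p[1],-1.]);c=-T[:3,:3].T@T[:3,3];return c,d/np.linalg.norm(d)
def onz(n,uv,z):
    c,d=ray(n,uv);return c+d*(z-c[2])/d[2]
def tri(a,b):
    c1,d1=ray("top",a);c2,d2=ray("scene",b)
    s=np.linalg.lstsq(np.c_[d1,-d2],c2-c1,rcond=None)[0];p,q=c1+d1*s[0],c2+d2*s[1];return (p+q)/2,np.linalg.norm(p-q)
def proj(n,P):
    m=vision.camera_model(n);K=np.array(m["camera_matrix"]);T=np.array(m["camera_from_world"])
    q=T[:3,:3]@P+T[:3,3];return cv2.projectPoints(np.array([[q[0],-q[1],-q[2]]]),np.zeros(3),np.zeros(3),K,np.array(m["dist_coeffs"]))[0].ravel()
E
```

```text
(no output)
```

View pics/topc.png

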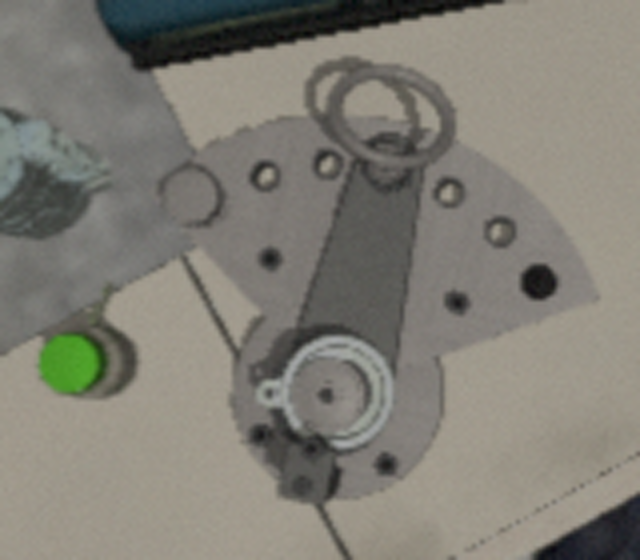

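View pics/scenec.png

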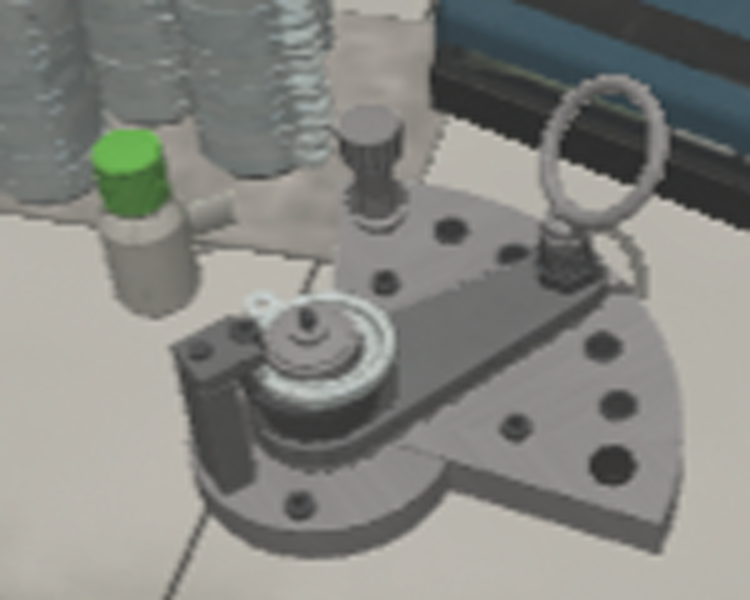

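Zoomed top view (crop pixels): stop pin head (191,194), holes (265,175), (328,163), (449,192) and (500,231), plug (539,281), ring (392,115) with its shadow to the left, spindle (327,394). Scene crop: ring (604,152). The bottle stands left of the fixture, with a clear gap to it.

```bash
python3 - <<'E'
from h import *
from scipy.optimize import least_squares
t=lambda u,v:((u-1.5)/4+150,(v-1.5)/4+150)
px=[(265,175),(328,163),(449,192),(500,231),(539,281),(191,194)];z=[.022,.022,.022,.022,.027,.082]
ang=np.radians([32,16,-16,-32,-48,48])
P=np.array([onz("top",t(*p),zz)[:2] for p,zz in zip(px,z)])
f=lambda q:(np.c_[q[0]+.13*np.cos(q[2]+ang),q[1]+.13*np.sin(q[2]+ang)]-P).ravel()
r=least_squares(f,[.45,0,0]);print(r.x,np.degrees(r.x[2]),np.round(r.fun*1e3,1))
print("spindle",onz("top",t(327,394),.092))
g,e=tri(t(392,115),((604-2)/5+160,(152-2)/5+140));print("ring",g,e)
q=r.x;print("ring expected",q[:2]+.151*np.array([np.cos(q[2]),np.sin(q[2])]))
print("bottle",onz("top",t(71,363),.09))
E
```

```text
[ 0.42398391  0.00093822 -0.21569171] -12.35822442612453 [ 0.3 -0.   0.   0.2 -0.  -0.6  0.2 -0.3 -0.2  0.2 -0.3  0.5]
spindle [ 4.24752051e-01 -2.57169325e-04  9.20000000e-02]
ring [ 0.57213739 -0.03191214  0.10170171] 0.00012742678506487483
ring expected [ 0.57148503 -0.03137928]
bottle [0.43846147 0.13590438 0.09      ]
```

```bash
cat > g.py <<'E'
from h import *
import sys
from scipy.spatial.transform import Rotation as Ro
piv=np.array([.424,.0005]);yaw=-12.36
def goal(a,s,o,dz,tilt=45):
    """a arm angle deg, tip s mm past ring plane, axis o mm along ring-up from centre, dz mm extra height -> TCP pos,R"""
    y=np.radians(yaw+a);d=np.array([np.cos(y),np.sin(y),0]);t=np.array([-d[1],d[0],0]);k=np.array([0,0,1.]);b=np.radians(tilt);l=np.radians(42)
    f=np.sin(b)*d-np.cos(b)*k;u=np.sin(l)*d+np.cos(l)*k
    c=np.r_[piv,0]+.151*d+.101*k
    tip=c+o*1e-3*u+s*1e-3*f+dz*1e-3*k
    return tip-bot.tip_extent*f,np.c_[np.cross(t,f),t,f]
def delta(p,R):
    s=bot.read_state();M=np.array(s["tcp_rot"]);q=np.array(s["position"])
    print("xyz",np.round(M.T@(p-q)*1e3,1),"rot",np.round(Ro.from_matrix(M.T@R).as_rotvec(),3),"| at",np.round(q,4),"t",round(s["time_s"],2),"F",np.round(s["force"],1),"open",round(s["opening"],3),"q",np.round(s["joint_positions"],0))
if __name__=="__main__":
    delta(*goal(*map(float,sys.argv[1:])))
E
python3 - <<'E'
from g import *
print(bot.tip_extent)
s=bot.read_state()
delta(np.array([.38,.35,.35]),np.array(s["tcp_rot"]))
p,R=goal(0,-45,5,30);print(p,R.round(3));delta(p,R)
E
```

```text
0.008
xyz [-283.1 -192.4 -120.1] rot [0. 0. 0.] | at [0.1524 0.6055 0.2296] t 0.1 F [ 0.9  0.2 -0.6] open 1.0 q [ 66.  30.  82.  -0.  68. -10.]
[ 0.5381602  -0.02451621  0.17219238] [[-0.691  0.214  0.691]
 [ 0.151  0.977 -0.151]
 [-0.707  0.    -0.707]]
xyz [-528.  -516.5   58.3] rot [-0.014 -0.786 -0.029] | at [0.1524 0.6055 0.2296] t 0.1 F [ 0.9  0.2 -0.6] open 1.0 q [ 66.  30.  82.  -0.  68. -10.]
```

```bash
python3 -m handwheel '[{"delta_rot":[0,0,0],"xyz":[-20,-15,-55],"hand":0.95},{"delta_rot":[0,0,0],"xyz":[-60,-45,-90],"hand":0.95},{"delta_rot":[0,0,0],"xyz":[-105,-75,-115],"hand":0.95},{"delta_rot":[0,0,0],"xyz":[-150,-105,-120],"hand":0.95},{"delta_rot":[0,0,0],"xyz":[-200,-140,-120],"hand":0.95}]' && python3 -m handwheel '[{"delta_rot":[0,0,0],"xyz":[-40,-30,0],"hand":0.95},{"delta_rot":[0,0,0],"xyz":[-80,-60,0],"hand":0.95},{"delta_rot":[0,0,0],"xyz":[-115,-105,0],"hand":0.95},{"delta_rot":[0,0,0],"xyz":[-150,-150,0],"hand":0.95},{"delta_rot":[0,0,0],"xyz":[-180,-190,0],"hand":0.95}]'; python3 g.py 0 -45 5 60
```

```text
time_s: 0.72
position: [0.3134, 0.4204, 0.3511]
tcp_rot: [[-0.97, 0.243, 0.001], [0.243, 0.97, 0.001], [-0.001, 0.001, -1.0]]
force: [1.0, 0.4, -0.8]
opening: 0.513
grasp_force: 0.0
time_s: 1.35
position: [0.4409, 0.1913, 0.3502]
tcp_rot: [[-0.97, 0.245, -0.001], [0.245, 0.97, -0.0], [0.0, -0.0, -1.0]]
force: [0.1, 0.6, 0.4]
opening: 0.039
grasp_force: 0.0
xyz [-147.2 -185.4  148. ] rot [-0.013 -0.786 -0.03 ] | at [0.4409 0.1913 0.3502] t 1.35 F [0.1 0.6 0.4] open 0.039 q [ 10.  11.  92.  -0.  76. -66.]
```

```bash
python3 -m handwheel '[{"delta_rot":[0,-0.15,-0.01],"xyz":[-30,-40,0],"hand":0.95},{"delta_rot":[0,-0.3,-0.02],"xyz":[-60,-80,0],"hand":0.95},{"delta_rot":[0,-0.45,-0.02],"xyz":[-90,-120,0],"hand":0.95},{"delta_rot":[-0.01,-0.6,-0.03],"xyz":[-110,-160,20],"hand":0.95},{"delta_rot":[-0.013,-0.786,-0.03],"xyz":[-130,-180,60],"hand":0.95}]' && python3 g.py 0 -45 5 0
```

```text
time_s: 1.98
position: [0.5212, 0.0177, 0.3107]
tcp_rot: [[-0.76, 0.17, 0.627], [0.159, 0.984, -0.074], [-0.63, 0.044, -0.776]]
force: [0.6, 2.5, -0.3]
opening: 0.028
grasp_force: 0.0
xyz [ 86.5 -46.  144.5] rot [ 0.062 -0.105  0.004] | at [0.5212 0.0177 0.3107] t 1.98 F [ 0.6  2.5 -0.3] open 0.028 q [ -12.    6.  119.   13.   17. -103.]
```

```bash
python3 -m handwheel '[{"delta_rot":[0,0,0],"xyz":[0,0,0],"hand":0.95},{"delta_rot":[0,0,0],"xyz":[0,0,0],"hand":0.95},{"delta_rot":[0,0,0],"xyz":[0,0,0],"hand":0.95},{"delta_rot":[0,0,0],"xyz":[0,0,0],"hand":0.95},{"delta_rot":[0,0,0],"xyz":[0,0,0],"hand":0.95}]' && python3 g.py 0 -45 5 30
```

```text
time_s: 2.6
position: [0.5226, 0.0199, 0.3117]
tcp_rot: [[-0.762, 0.167, 0.626], [0.157, 0.985, -0.071], [-0.628, 0.044, -0.777]]
force: [0.2, -0.6, -0.0]
opening: 0.022
grasp_force: 0.0
xyz [ 68.8 -47.3 121.2] rot [ 0.065 -0.107  0.006] | at [0.5226 0.0199 0.3117] t 2.6 F [ 0.2 -0.6 -0. ] open 0.022 q [ -12.    6.  118.   12.   17. -102.]
```

```bash
python3 -m handwheel '[{"delta_rot":[0.015,-0.025,0],"xyz":[17,-14,24],"hand":0.95},{"delta_rot":[0.03,-0.05,0],"xyz":[34,-28,48],"hand":0.95},{"delta_rot":[0.05,-0.08,0.005],"xyz":[50,-38,75],"hand":0.95},{"delta_rot":[0.065,-0.107,0.006],"xyz":[60,-47,100],"hand":0.95},{"delta_rot":[0.065,-0.107,0.006],"xyz":[69,-47,121],"hand":0.95}]' && python3 g.py 0 -45 5 0
```

```text
time_s: 3.22
position: [0.5563, -0.018, 0.2349]
tcp_rot: [[-0.741, 0.224, 0.633], [0.166, 0.975, -0.15], [-0.65, -0.006, -0.76]]
force: [1.2, -0.4, 0.9]
opening: 0.026
grasp_force: 0.0
xyz [72.7 -9.8 59.9] rot [-0.011 -0.078 -0.003] | at [ 0.5563 -0.018   0.2349] t 3.23 F [ 1.2 -0.4  0.9] open 0.026 q [ -13.   18.  121.   73.    0. -164.]
```

The wrist is near its singularity (q5≈0), so a 45° tilt is a poor choice here. I'll fit a quick linear arm model and pick a smaller tilt.

```bash
cat > ik.py <<'E'
from g import *
from scipy.optimize import fsolve
S=[([65.63,30.27,82.15],[.15239,.60546,.22965],[-.0008,-.0018,-1]),([10,11,92],[.4409,.1913,.3502],[0,0,-1]),([-12,6,118.4],[.5226,.0199,.3117],[.626,-.071,-.777])]
s=bot.read_state();S.append((s["joint_positions"][:3],s["position"],np.array(s["tcp_rot"])[:,2]))
A=[];b=[]
for q,p,f in S:
    q=np.radians(q);c=np.array([np.cos(q[0]),np.sin(q[0])]);m=q[1]+q[2]
    A+=[[1,0,np.sin(q[1]),np.sin(m),np.dot(c,f[:2])],[0,1,np.cos(q[1]),np.cos(m),f[2]]];b+=[np.dot(c,p[:2]),p[2]]
w,res=np.linalg.lstsq(np.array(A),np.array(b),rcond=None)[:2];a1,h,L2,L3,Lt=w
if __name__=="__main__":
    print(w.round(3),(np.array(A)@w-b).round(4))
    for tilt in(20,25,30,35,45):
        for a,s_,o,dz in((0,-45,5,0),(0,25,5,0),(0,25,5,33),(16,25,5,33)):
            p,R=goal(a,s_,o,dz,tilt);W=p-Lt*R[:,2]
            q1=np.arctan2(W[1],W[0])-np.arcsin(.111/np.hypot(W[0],W[1]));r=np.hypot(W[0],W[1])*np.cos(np.arcsin(.111/np.hypot(W[0],W[1])))
            X,Z=r-a1,W[2]-h;D=(X*X+Z*Z-L2**2-L3**2)/(2*L2*L3);q3=np.arccos(np.clip(D,-1,1))
            q2=np.arctan2(X,Z)-np.arctan2(L3*np.sin(q3),L2+L3*np.cos(q3))
            m=q2+q3;F=np.array([np.cos(q1)*np.sin(m),np.sin(q1)*np.sin(m),np.cos(m)])
            print(tilt,a,s_,dz,"q1-3",np.degrees([q1,q2,q3]).round(0),"q5",np.degrees(np.arccos(F@R[:,2])).round(1),"sum-dir",np.degrees(m-(np.pi-np.radians(tilt))).round(1))
E
python3 ik.py
```

```text
[0.102 0.093 0.511 0.273 0.185] [-0.0027  0.0155 -0.0016 -0.0021 -0.0101 -0.0087  0.0144 -0.0047]
20 0 -45 0 q1-3 [-15.  26. 119.] q5 15.0 sum-dir -15.0
20 0 25 0 q1-3 [-15.  35. 121.] q5 4.3 sum-dir -4.2
20 0 25 33 q1-3 [-15.  31. 118.] q5 10.9 sum-dir -10.9
20 16 25 33 q1-3 [-12.  31. 118.] q5 12.8 sum-dir -11.1
25 0 -45 0 q1-3 [-15.  26. 123.] q5 6.3 sum-dir -6.2
25 0 25 0 q1-3 [-15.  35. 124.] q5 4.0 sum-dir 3.8
25 0 25 33 q1-3 [-15.  31. 121.] q5 3.2 sum-dir -3.0
25 16 25 33 q1-3 [-12.  31. 121.] q5 7.7 sum-dir -3.2
30 0 -45 0 q1-3 [-15.  25. 128.] q5 3.3 sum-dir 3.1
30 0 25 0 q1-3 [-15.  35. 127.] q5 12.2 sum-dir 12.2
30 0 25 33 q1-3 [-15.  31. 124.] q5 5.2 sum-dir 5.1
30 16 25 33 q1-3 [-12.  31. 124.] q5 8.9 sum-dir 4.9
35 0 -45 0 q1-3 [-15.  26. 132.] q5 13.0 sum-dir 13.0
35 0 25 0 q1-3 [-15.  36. 130.] q5 20.9 sum-dir 20.9
35 0 25 33 q1-3 [-15.  31. 127.] q5 13.5 sum-dir 13.5
35 16 25 33 q1-3 [-13.  31. 127.] q5 15.3 sum-dir 13.3
45 0 -45 0 q1-3 [-15.  29. 141.] q5 34.7 sum-dir 34.7
45 0 25 0 q1-3 [-15.  38. 136.] q5 39.1 sum-dir 39.1
45 0 25 33 q1-3 [-15.  33. 133.] q5 31.2 sum-dir 31.2
45 16 25 33 q1-3 [-14.  33. 133.] q5 31.9 sum-dir 31.1
```

```bash
python3 -m handwheel '[{"delta_rot":[0,0,0.15],"xyz":[0,0,0],"hand":0.95},{"delta_rot":[0,0,0.3],"xyz":[0,0,0],"hand":0.95},{"delta_rot":[0,0,0.45],"xyz":[0,0,0],"hand":0.95},{"delta_rot":[0,0,0.6],"xyz":[0,0,0],"hand":0.95},{"delta_rot":[0,0,0.7],"xyz":[0,0,0],"hand":0.95}]' && python3 g.py 0 -45 5 60 38
```

```text
time_s: 3.85
position: [0.5564, -0.018, 0.2357]
tcp_rot: [[-0.422, 0.648, 0.634], [0.755, 0.638, -0.15], [-0.501, 0.416, -0.759]]
force: [-0.9, 0.3, 0.4]
opening: 0.026
grasp_force: 0.0
xyz [ 14.7 -25.7  14.8] rot [ 0.006  0.048 -0.704] | at [ 0.5564 -0.018   0.2357] t 3.85 F [-0.9  0.3  0.4] open 0.026 q [ -13.   18.  121.   73.    0. -123.]
```

```bash
for i in 1 2; do python3 -m handwheel '[{"delta_rot":[0,0,0.18],"xyz":[0,0,0],"hand":0.95},{"delta_rot":[0,0,0.36],"xyz":[0,0,0],"hand":0.95},{"delta_rot":[0,0,0.54],"xyz":[0,0,0],"hand":0.95},{"delta_rot":[0,0,0.72],"xyz":[0,0,0],"hand":0.95},{"delta_rot":[0,0,0.9],"xyz":[0,0,0],"hand":0.95}]' >/dev/null; done; python3 -m handwheel '[{"delta_rot":[0,0,0.15],"xyz":[0,0,0],"hand":0.95},{"delta_rot":[0,0,0.3],"xyz":[0,0,0],"hand":0.95},{"delta_rot":[0,0,0.45],"xyz":[0,0,0],"hand":0.95},{"delta_rot":[0,0,0.6],"xyz":[0,0,0],"hand":0.95},{"delta_rot":[0,0,0.64],"xyz":[0,0,0],"hand":0.95}]'
sed -i 's/np.c_\[np.cross(t,f),t,f\]/np.c_[-np.cross(t,f),-t,f]/' g.py; python3 g.py 0 -45 5 40 38
```

```text
time_s: 5.72
position: [0.5564, -0.018, 0.2358]
tcp_rot: [[0.741, -0.222, 0.634], [-0.163, -0.975, -0.15], [0.651, 0.007, -0.759]]
force: [0.3, 0.1, 0.2]
opening: 0.024
grasp_force: 0.0
xyz [-40.9  10.   30. ] rot [ 0.011 -0.046 -0.001] | at [ 0.5564 -0.018   0.2358] t 5.72 F [0.3 0.1 0.2] open 0.024 q [-13.  18. 121.  73.   0.  17.]
```

```bash
python3 -m handwheel '[{"delta_rot":[0,0.02,0],"xyz":[-8,2,6],"hand":0.95},{"delta_rot":[0,0.03,0],"xyz":[-16,4,12],"hand":0.95},{"delta_rot":[0.01,0.03,0],"xyz":[-24,6,18],"hand":0.95},{"delta_rot":[0.01,0.03,0],"xyz":[-32,8,24],"hand":0.95},{"delta_rot":[0.011,0.03,0],"xyz":[-41,10,30],"hand":0.95}]' && python3 g.py 0 -45 5 15 40
```

```text
time_s: 6.35
position: [0.5469, 0.0022, 0.2049]
tcp_rot: [[0.759, -0.17, 0.628], [-0.168, -0.984, -0.064], [0.629, -0.057, -0.775]]
force: [-0.2, -0.0, -0.4]
opening: 0.025
grasp_force: 0.0
xyz [-27.5  30.5  33. ] rot [-0.072  0.018 -0.002] | at [0.5469 0.0022 0.2049] t 6.35 F [-0.2 -0.  -0.4] open 0.025 q [-15.  21. 124. 126.   7. -38.]
```

```bash
python3 -m handwheel '[{"delta_rot":[-0.02,0,0],"xyz":[-4,8,3],"hand":0.95},{"delta_rot":[-0.04,0.01,0],"xyz":[-8,16,8],"hand":0.95},{"delta_rot":[-0.06,0.02,0],"xyz":[-14,24,16],"hand":0.95},{"delta_rot":[-0.072,0.018,-0.002],"xyz":[-20,30,24],"hand":0.95},{"delta_rot":[-0.072,0.018,-0.002],"xyz":[-27,30,33],"hand":0.95}]' && python3 g.py 0 -45 5 0 40;python3 g.py 0 25 5 0 40
```

```text
time_s: 6.98
position: [0.5421, -0.0253, 0.1604]
tcp_rot: [[0.748, -0.215, 0.627], [-0.165, -0.977, -0.138], [0.642, -0.0, -0.766]]
force: [0.4, -0.1, -0.3]
opening: 0.026
grasp_force: 0.0
xyz [-10.1   0.1  11.2] rot [ 0.001  0.    -0.001] | at [ 0.5421 -0.0253  0.1604] t 6.97 F [ 0.4 -0.1 -0.3] open 0.026 q [-16.  28. 127. 172.  15. -85.]
xyz [-10.1   0.1  81.2] rot [ 0.001  0.    -0.001] | at [ 0.5421 -0.0253  0.1604] t 6.97 F [ 0.4 -0.1 -0.3] open 0.026 q [-16.  28. 127. 172.  15. -85.]
```

```bash
python3 -m handwheel '[{"delta_rot":[0,0,0],"xyz":[-5,0,6],"hand":0.95},{"delta_rot":[0,0,0],"xyz":[-10,0,11],"hand":0.95},{"delta_rot":[0,0,0],"xyz":[-10,0,20],"hand":0.95},{"delta_rot":[0,0,0],"xyz":[-10,0,30],"hand":0.95},{"delta_rot":[0,0,0],"xyz":[-10,0,35],"hand":0.95}]' && python3 g.py 0 25 5 0 40; python3 - <<'E'
from h import *
im=[]
for n,c in(("scene",(130,230,210,310)),("top",(150,250,180,280))):
    a=vision.capture(n)[c[0]:c[1],c[2]:c[3],::-1];im.append(cv2.resize(a,(400,400),interpolation=cv2.INTER_CUBIC))
cv2.imwrite("pics/pre.png",np.hstack(im))
E
```

```text
time_s: 7.6
position: [0.5567, -0.0285, 0.1267]
tcp_rot: [[0.749, -0.215, 0.627], [-0.165, -0.977, -0.138], [0.642, -0.0, -0.767]]
force: [0.2, 0.5, -1.0]
opening: 0.022
grasp_force: 0.0
xyz [ 0.1  0.1 45.8] rot [ 0.     0.001 -0.001] | at [ 0.5567 -0.0285  0.1267] t 7.6 F [ 0.2  0.5 -1. ] open 0.022 q [-16.  34. 126. 174.  20. -87.]
```

View pics/pre.png

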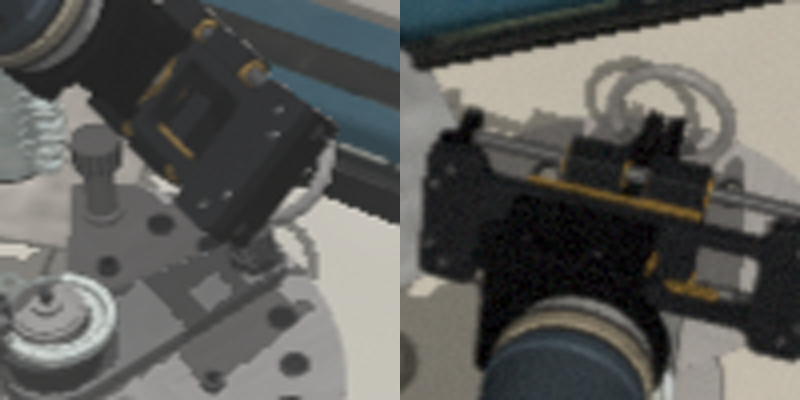

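In the top half of the picture the fingertips (about 660,130) point into the pull ring (about 670,105), roughly centred. The gripper body is clear of the stop pin and spindle. Inserting.

```bash
python3 -m handwheel '[{"delta_rot":[0,0,0],"xyz":[0,0,9],"hand":0.95},{"delta_rot":[0,0,0],"xyz":[0,0,18],"hand":0.95},{"delta_rot":[0,0,0],"xyz":[0,0,27],"hand":0.95},{"delta_rot":[0,0,0],"xyz":[0,0,36],"hand":0.95},{"delta_rot":[0,0,0],"xyz":[0,0,46],"hand":0.95}]' && python3 g.py 0 25 5 0 40;  python3 g.py 0 25 5 8 40
```

```text
time_s: 8.32
position: [0.5851, -0.0346, 0.0913]
tcp_rot: [[0.749, -0.215, 0.627], [-0.165, -0.977, -0.138], [0.642, -0.0, -0.767]]
force: [-0.1, 0.4, -0.5]
opening: 0.026
grasp_force: 0.0
xyz [ 0.6  0.2 -0.1] rot [ 0.     0.002 -0.   ] | at [ 0.5851 -0.0346  0.0913] t 8.32 F [-0.1  0.4 -0.5] open 0.026 q [-15.  40. 123. 175.  23. -88.]
xyz [ 5.7  0.2 -6.2] rot [ 0.     0.002 -0.   ] | at [ 0.5851 -0.0346  0.0913] t 8.32 F [-0.1  0.4 -0.5] open 0.026 q [-15.  40. 123. 175.  23. -88.]
```

```bash
python3 -m handwheel '[{"delta_rot":[0,0,0],"xyz":[1.9,0,-2.3],"hand":0.95},{"delta_rot":[0,0,0],"xyz":[3.9,0,-4.6],"hand":0.95},{"delta_rot":[0,0,0],"xyz":[5.8,0,-6.9],"hand":0.95},{"delta_rot":[0,0,0],"xyz":[7.7,0,-9.2],"hand":0.95},{"delta_rot":[0,0,0],"xyz":[9.6,0,-11.5],"hand":0.95}]' && python3 g.py 0 25 5 15 40
```

```text
time_s: 8.95
position: [0.5841, -0.0344, 0.1069]
tcp_rot: [[0.75, -0.214, 0.626], [-0.165, -0.977, -0.137], [0.641, 0.0, -0.768]]
force: [-0.4, 0.3, -2.6]
opening: 0.023
grasp_force: 1.2
xyz [0.9 0.2 1. ] rot [ 0.     0.003 -0.   ] | at [ 0.5841 -0.0344  0.1069] t 8.95 F [-0.4  0.3 -2.6] open 0.023 q [-15.  37. 123. 175.  20. -87.]
```

```bash
python3 -m handwheel '[{"delta_rot":[0,0,0],"xyz":[1.3,0,-1.5],"hand":0.95},{"delta_rot":[0,0,0],"xyz":[2.6,0,-3.1],"hand":0.95},{"delta_rot":[0,0,0],"xyz":[3.8,0,-4.6],"hand":0.95},{"delta_rot":[0,0,0],"xyz":[5.1,0,-6.1],"hand":0.95},{"delta_rot":[0,0,0],"xyz":[6.4,0,-7.7],"hand":0.95}]' && python3 -m handwheel '[{"delta_rot":[0,0,0],"xyz":[1.9,0,-2.3],"hand":0.95},{"delta_rot":[0,0,0],"xyz":[3.9,0,-4.6],"hand":0.95},{"delta_rot":[0,0,0],"xyz":[5.8,0,-6.9],"hand":0.95},{"delta_rot":[0,0,0],"xyz":[7.7,0,-9.2],"hand":0.95},{"delta_rot":[0,0,0],"xyz":[7.7,0,-9.2],"hand":0.95}]' && python3 g.py 0 25 5 37 40; python3 - <<'E'
from h import *
im=[]
for n,c in(("scene",(120,220,210,310)),("top",(140,240,190,290))):
    a=vision.capture(n)[c[0]:c[1],c[2]:c[3],::-1];im.append(cv2.resize(a,(400,400),interpolation=cv2.INTER_CUBIC))
cv2.imwrite("pics/lift.png",np.hstack(im))
E
```

```text
time_s: 9.57
position: [0.5836, -0.0343, 0.1162]
tcp_rot: [[0.751, -0.215, 0.625], [-0.165, -0.977, -0.137], [0.639, -0.0, -0.769]]
force: [-3.4, 0.8, -5.2]
opening: 0.022
grasp_force: 2.8
time_s: 10.2
position: [0.5837, -0.0343, 0.1286]
tcp_rot: [[0.75, -0.215, 0.625], [-0.165, -0.977, -0.137], [0.64, 0.0, -0.768]]
force: [-4.2, 1.6, -4.7]
opening: 0.02
grasp_force: 4.0
xyz [1.4 0.2 1.1] rot [ 0.     0.003 -0.   ] | at [ 0.5837 -0.0343  0.1286] t 10.2 F [-4.2  1.6 -4.7] open 0.02 q [-15.  34. 122. 173.  16. -86.]
```

View pics/lift.png

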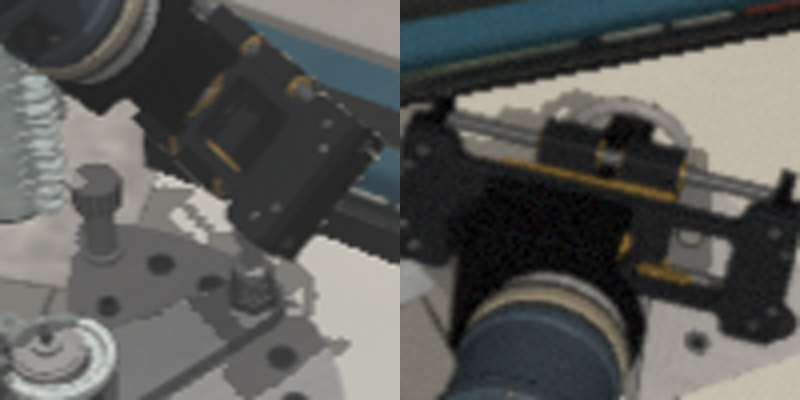

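The fingertip is through the ring and holding the pin up with about 5 N, an estimated 23 mm of lift. The body is clear of the stop pin. Next is the 16° swing along the arc.

```bash
python3 - <<'E'
from g import *
for a in(2,4,6,8,10,12,14,16): 
    p0,R0=goal(0,25,5,37,40);p,R=goal(a,25,5,37,40)
    print(a,np.round(R0.T@(p-p0)*1e3,1),np.round(Ro.from_matrix(R0.T@R).as_rotvec(),3))
E
```

```text
2 [-0.1 -5.8 -0.1] [ 0.022  0.    -0.027]
4 [ -0.3 -11.5  -0.3] [ 0.045 -0.    -0.053]
6 [ -0.7 -17.3  -0.6] [ 0.067  0.    -0.08 ]
8 [ -1.2 -23.   -1. ] [ 0.09   0.    -0.107]
10 [ -1.9 -28.7  -1.6] [ 0.112  0.    -0.134]
12 [ -2.8 -34.4  -2.3] [ 0.135  0.    -0.16 ]
14 [ -3.8 -40.   -3.2] [ 0.157  0.    -0.187]
16 [ -4.9 -45.6  -4.1] [ 0.18   0.    -0.214]
```

```bash
python3 -m handwheel '[{"delta_rot":[0.022,0,-0.027],"xyz":[-0.1,-5.8,-0.1],"hand":0.95},{"delta_rot":[0.045,0,-0.053],"xyz":[-0.3,-11.5,-0.3],"hand":0.95},{"delta_rot":[0.067,0,-0.08],"xyz":[-0.7,-17.3,-0.6],"hand":0.95},{"delta_rot":[0.09,0,-0.107],"xyz":[-1.2,-23,-1],"hand":0.95},{"delta_rot":[0.09,0,-0.107],"xyz":[-1.2,-23,-1],"hand":0.95}]' && python3 g.py 8 25 5 37 40; python3 g.py 16 25 5 37 40
```

```text
time_s: 10.92
position: [0.587, -0.0117, 0.1283]
tcp_rot: [[0.766, -0.076, 0.638], [-0.058, -0.997, -0.049], [0.64, -0.0, -0.768]]
force: [-4.8, 0.5, -6.0]
opening: 0.028
grasp_force: 4.1
xyz [1.6 0.2 0.9] rot [-0.     0.004  0.   ] | at [ 0.587  -0.0117  0.1283] t 10.93 F [-4.8  0.5 -6. ] open 0.028 q [-16.  34. 122. 154.  17. -74.]
xyz [  0.4 -22.8  -0.2] rot [ 0.089  0.004 -0.107] | at [ 0.587  -0.0117  0.1283] t 10.93 F [-4.8  0.5 -6. ] open 0.028 q [-16.  34. 122. 154.  17. -74.]
```

```bash
python3 -m handwheel '[{"delta_rot":[0.022,0,-0.027],"xyz":[-0.1,-5.8,-0.1],"hand":0.95},{"delta_rot":[0.045,0,-0.053],"xyz":[-0.3,-11.5,-0.3],"hand":0.95},{"delta_rot":[0.067,0,-0.08],"xyz":[-0.7,-17.3,-0.6],"hand":0.95},{"delta_rot":[0.09,0,-0.107],"xyz":[-1.2,-23,-1],"hand":0.95},{"delta_rot":[0.09,0,-0.107],"xyz":[-1.2,-23,-1],"hand":0.95}]' && python3 g.py 16 25 5 37 40; python3 - <<'E'
from g import *
im=[]
for n,c in(("scene",(120,220,200,300)),("top",(140,240,180,280))):
    a=vision.capture(n)[c[0]:c[1],c[2]:c[3],::-1];im.append(cv2.resize(a,(400,400),interpolation=cv2.INTER_CUBIC))
cv2.imwrite("pics/swing.png",np.hstack(im))
for a in(14,16): # expected pin-boss centre at arm top, scene crop px
    y=np.radians(yaw+a);P=np.r_[piv+.13*np.array([np.cos(y),np.sin(y)]),.039];print(a,(proj("scene",P)-[200,120])*4)
E
```

```text
time_s: 11.55
position: [0.5872, 0.0113, 0.1284]
tcp_rot: [[0.767, 0.064, 0.639], [0.049, -0.998, 0.041], [0.64, -0.0, -0.768]]
force: [-5.9, 0.6, -6.1]
opening: 0.024
grasp_force: 4.2
xyz [1.5 0.4 0.9] rot [-0.001  0.004  0.   ] | at [0.5872 0.0113 0.1284] t 11.55 F [-5.9  0.6 -6.1] open 0.024 q [-16.  34. 122. 138.  19. -65.]
14 [255.34252594 268.6211533 ]
16 [249.4995258 265.1969928]
```

View pics/swing.png

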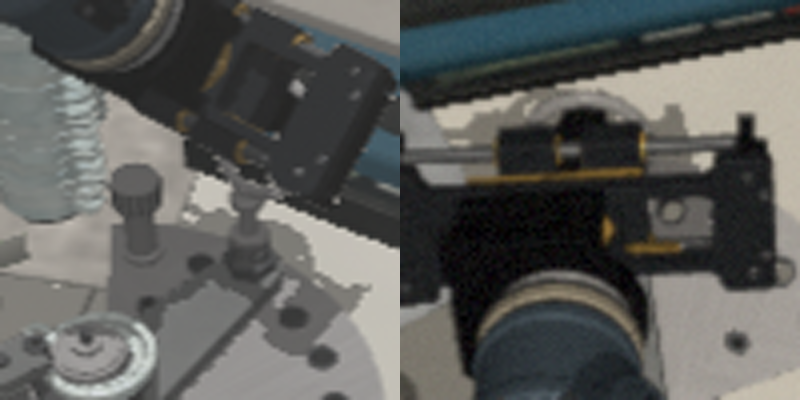

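The boss at about (250,265) in the scene half matches the 16° prediction (249,265). I'll lower now and watch whether the ring force persists, which would show the pin entering the hole.

```bash
python3 -m handwheel '[{"delta_rot":[0,0,0],"xyz":[-2,0,2.3],"hand":0.95},{"delta_rot":[0,0,0],"xyz":[-3.8,0,4.6],"hand":0.95},{"delta_rot":[0,0,0],"xyz":[-5.8,0,6.9],"hand":0.95},{"delta_rot":[0,0,0],"xyz":[-7.7,0,9.2],"hand":0.95},{"delta_rot":[0,0,0],"xyz":[-7.7,0,9.2],"hand":0.95}]' && python3 -m handwheel '[{"delta_rot":[0,0,0],"xyz":[-1.3,0,1.5],"hand":0.95},{"delta_rot":[0,0,0],"xyz":[-2.6,0,3.1],"hand":0.95},{"delta_rot":[0,0,0],"xyz":[-3.8,0,4.6],"hand":0.95},{"delta_rot":[0,0,0],"xyz":[-5.1,0,6.1],"hand":0.95},{"delta_rot":[0,0,0],"xyz":[-5.1,0,6.1],"hand":0.95}]'
```

```text
time_s: 12.28
position: [0.5873, 0.0113, 0.1163]
tcp_rot: [[0.767, 0.064, 0.639], [0.048, -0.998, 0.041], [0.64, -0.001, -0.768]]
force: [-6.2, 0.0, -4.3]
opening: 0.028
grasp_force: 4.1
time_s: 12.9
position: [0.5873, 0.0113, 0.1086]
tcp_rot: [[0.767, 0.063, 0.639], [0.048, -0.998, 0.041], [0.64, -0.001, -0.768]]
force: [-7.3, -0.8, -3.4]
opening: 0.025
grasp_force: 4.0
```

```bash
python3 -m handwheel '[{"delta_rot":[0,0,0],"xyz":[-2,0,2.3],"hand":0.95},{"delta_rot":[0,0,0],"xyz":[-3.8,0,4.6],"hand":0.95},{"delta_rot":[0,0,0],"xyz":[-5.8,0,6.9],"hand":0.95},{"delta_rot":[0,0,0],"xyz":[-7.7,0,9.2],"hand":0.95},{"delta_rot":[0,0,0],"xyz":[-9.6,0,11.5],"hand":0.95}]' && python3 g.py 16 25 5 0 40;  python3 g.py 16 -55 3 0 40; python3 -c "
from h import *
cv2.imwrite('pics/down.png',cv2.resize(vision.capture('scene')[110:220,195:305,::-1],(550,550),interpolation=cv2.INTER_CUBIC))"
```

```text
time_s: 13.52
position: [0.5901, 0.0109, 0.0948]
tcp_rot: [[0.763, 0.063, 0.644], [0.048, -0.998, 0.041], [0.645, -0.0, -0.764]]
force: [-0.1, -0.9, 0.7]
opening: 0.025
grasp_force: 0.0
xyz [-2.9 -0.2  1.6] rot [ 0.    -0.003 -0.   ] | at [0.5901 0.0109 0.0948] t 13.53 F [-0.1 -0.9  0.7] open 0.025 q [-16.  39. 123. 147.  24. -75.]
xyz [ -4.6  -0.2 -78.1] rot [ 0.    -0.003 -0.   ] | at [0.5901 0.0109 0.0948] t 13.53 F [-0.1 -0.9  0.7] open 0.025 q [-16.  39. 123. 147.  24. -75.]
```

View pics/down.png

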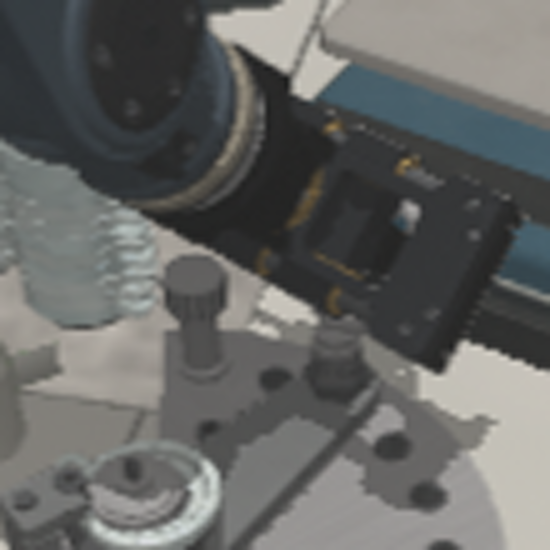

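The pin reads as down again: its shaft is short at (335,340), the tool force is about 0, and the finger is free in the ring. Withdrawing along the finger axis.

```bash
python3 -m handwheel '[{"delta_rot":[0,0,0],"xyz":[-3,0,0],"hand":0.95},{"delta_rot":[0,0,0],"xyz":[-4,0,-8],"hand":0.95},{"delta_rot":[0,0,0],"xyz":[-4,0,-18],"hand":0.95},{"delta_rot":[0,0,0],"xyz":[-4,0,-28],"hand":0.95},{"delta_rot":[0,0,0],"xyz":[-4,0,-38],"hand":0.95}]' && python3 -m handwheel '[{"delta_rot":[0,0,0],"xyz":[0,0,-10],"hand":0.95},{"delta_rot":[0,0,0],"xyz":[0,0,-20],"hand":0.95},{"delta_rot":[0,0,0],"xyz":[0,0,-30],"hand":0.95},{"delta_rot":[0,0,0],"xyz":[0,0,-40],"hand":0.95},{"delta_rot":[0,0,0],"xyz":[0,0,-45],"hand":0.95}]'; python3 g.py 16 -55 3 100 40
```

```text
time_s: 14.2
position: [0.5604, 0.0095, 0.1213]
tcp_rot: [[0.765, 0.063, 0.641], [0.048, -0.998, 0.041], [0.642, -0.001, -0.767]]
force: [0.8, 0.1, 0.5]
opening: 0.03
grasp_force: 0.0
time_s: 14.82
position: [0.5317, 0.0077, 0.1556]
tcp_rot: [[0.765, 0.063, 0.641], [0.048, -0.998, 0.041], [0.642, -0.001, -0.767]]
force: [-0.0, -0.6, -0.1]
opening: 0.022
grasp_force: 0.0
xyz [ 65.1   0.3 -70.6] rot [-0.     0.001 -0.001] | at [0.5317 0.0077 0.1556] t 14.82 F [-0.  -0.6 -0.1] open 0.022 q [-20.  29. 129. 136.  21. -66.]
```

```bash
python3 -m handwheel '[{"delta_rot":[0,0,0],"xyz":[12,0,-14],"hand":0.95},{"delta_rot":[0,0,0],"xyz":[26,0,-31],"hand":0.95},{"delta_rot":[0,0,0],"xyz":[42,0,-50],"hand":0.95},{"delta_rot":[0,0,0],"xyz":[58,0,-69],"hand":0.95},{"delta_rot":[0,0,0],"xyz":[70,0,-84],"hand":0.95}]'; python3 -m handwheel '[{"delta_rot":[0,0,0],"xyz":[0,0,-20],"hand":0.95},{"delta_rot":[0,0,0],"xyz":[0,0,-40],"hand":0.95},{"delta_rot":[0,0,0],"xyz":[0,0,-60],"hand":0.95},{"delta_rot":[0,0,0],"xyz":[0,0,-60],"hand":0.95},{"delta_rot":[0,0,0],"xyz":[0,0,-60],"hand":0.95}]'; python3 - <<'E'
from g import *
im=[]
for n,c in(("scene",(140,240,190,310)),("top",(150,250,170,290))):
    a=vision.capture(n)[c[0]:c[1],c[2]:c[3],::-1];im.append(cv2.resize(a,(400,333),interpolation=cv2.INTER_CUBIC))
cv2.imwrite("pics/end.png",np.hstack(im))
y=np.radians(yaw+16);d=np.array([np.cos(y),np.sin(y)])
for z in(.101,.115):
    P=np.r_[piv+.151*d,z];print(z,((proj("scene",P)-[190,140])*3.33).round(0),((proj("top",P)-[170,150])*3.33).round(0)+[400,0])
E
```

```text
time_s: 15.45
position: [0.5324, 0.0093, 0.2565]
tcp_rot: [[0.764, 0.067, 0.641], [0.048, -0.998, 0.047], [0.643, -0.005, -0.766]]
force: [0.3, -0.0, 0.6]
opening: 0.027
grasp_force: 0.0
time_s: 16.08
position: [0.4943, 0.0064, 0.3016]
tcp_rot: [[0.764, 0.067, 0.642], [0.048, -0.998, 0.047], [0.643, -0.005, -0.766]]
force: [-0.2, -0.0, 0.2]
opening: 0.025
grasp_force: 0.0
0.101 [258.  71.] [592.  89.]
0.115 [257.  55.] [590.  86.]
```

View pics/end.png

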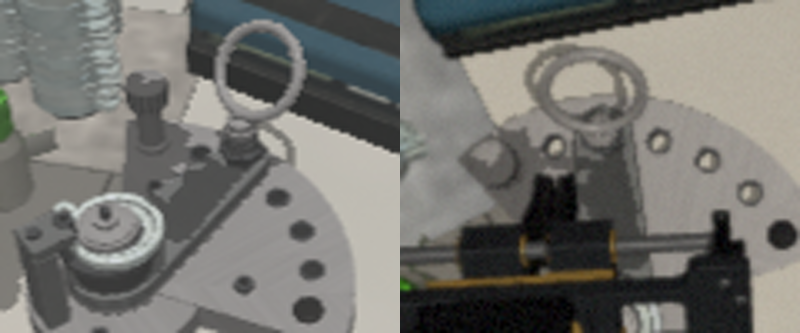

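The ring centre in the scene view is about (260,71). The prediction for fully home is (258,71), against (257,55) if the pin were resting on the plate. Three free holes are on the plug side and one is before the stop pin, so the arm is in the right hole, and the gripper is clear.

```bash
python3 -c "
from rig import workorder
print(workorder.hand_in())"
```

```text
the job is handed in; nothing more can be done
None
```

The arm is one hole (16°) further towards the stop pin with the index pin fully home. The robot is clear of the fixture, and the job was handed in at about 16 s with less than 10 N measured on the pull ring; I did not recheck the bottle, tin and loose ring in the final pictures, but the arm registered no contact with them.

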